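Sweep the seed capsules into the counting frame

ROBOT

A 6-joint arm with a two-finger parallel gripper is mounted at the origin on the work surface. World frame = base frame: x ahead of the robot, y to its left, z up, the work surface at z = 0. Lengths are in m, angles in rad, forces in N, time in s.
With the tool pointing down it reaches from about 0.325 to 0.775 m from the base axis. Payload 5.5 kg.
Tool frame: the origin (TCP) lies at the centre of the arm's flange, where the gripper is bolted on; the fingertips stand 173 mm ahead of it and the grasp point (between the pads) lies 155 mm ahead of it; z points along the fingers, y is the line along which they close (so a half turn about z gives the same grasp; the last joint's range is limited). The gripper opens to 85 mm and grips with 20 to 120 N. Pads are 22 mm wide; open, the fingers measure 114 mm over their backs; the gripper's body (76 mm by 85 mm) begins 54 mm behind the grasp point. The pads swing forward as they close: fully open they stand 13 mm farther back than shut.
Start: joints at [1.27, 0.091, 1.231, -0, 1.82, -0.057], TCP at [0.145, 0.582, 0.405] pointing down, gripper open.
Joint ranges: [-2.87, 2.87], [-0.86, 2.18], [0.17, 2.46], [-1.51, 4.65], [0.06, 2.69], [-2.65, 2.65]. Speed limits (rad/s): [2.57, 2.57, 3.01, 3.14, 3.14, 3.14].

INTERFACE

Orientations are given as a rotation vector (axis times angle).
In Python, from rig import sense, grab_frame, finish_job, search_frame, regions_of, place_of gives the robot as it stands.
- The arm moves only by the shell command python3 -m jog 'ROWS'. ROWS is JSON, a list of rows, each an object of numbers: "grip": the opening, from 0 (shut) to 1 (fully open); "dx", "dy", "dz": the shift along the tool's x, y, z in m; "rx", "ry", "rz": the turn, a rotation vector about the tool's x, y, z in rad. In form: [{"grip": .., "dx": .., "dy": .., "dz": .., "rx": .., "ry": .., "rz": ..}, ...]. A call has 1 to 10 rows; each row shifts and turns the commanded pose from where the row before left it, along the tool's axes as they then stand; what a row does not reach is not made up. A row lasts 1/10 s, in which the tool goes at most 50 mm and 8.59 degrees, less where a joint would pass 70% of its speed; a pose out of reach is approached as far as the arm can. A call with a gripper value outside its range is refused whole. The fingers move at their own pace and stop on an object; the grip force is fixed at half the most. Time passes only in rows, so rows that do not move let the fingers close. It gives the time, the measured TCP pose, the force, the opening and the grip force at its end, in the units of the state.
- sense(): the state, without advancing time (a new reading comes with each control period).
- grab_frame(name): name is "scene" or "side" or "wrist"; returns a dict with "image" (400x640x3 uint8, red, green, blue), "K" (3x3 intrinsics, pixels), "k1" (the pictures are not rectified: a ray, as slopes to the right and down, at radius r is drawn at 1 + k1 r^2 times it, then the intrinsics apply), "world_from_camera" (4x4, takes a point from camera to world coordinates). Camera axes: x right, y up, looking along -z (the intrinsics and any distortion apply to the point x, -y, -z); pixel columns grow to the right and rows downward; lengths in m; the calibration is good to about 2 mm. A picture is of the moment at which its call begins. There is no depth.
- finish_job(): hands the job in; it is judged then, once.
Trained networks look in the newest picture that a camera, given by its name, has taken for a name from the list of things; names that differ only in an ending like _2 or _b are one class to them, and where a whole thing is asked for, a point or a joint stands for the part that bears it (a point fixed in the world has none). Each returns a list of dicts, best first, with "score" (0 to 1); they miss things now and then, are a little off and sometimes report something else, mostly with a low value. They report only what shows in the picture. A call takes as long as a camera call.
- search_frame(camera, thing): "uv" ([column, row] in pixels, amid what is visible of it).
- regions_of(camera, thing): "pixels" (400x640 bool, what is visible of it) and "uv" ([column, row] in pixels, amid what is visible of it).
- place_of(camera, thing): "uv" ([column, row] in pixels: a listed point, or the origin of a listed thing).
The state is a dict: "time_s": time; "q": joint angles; "dq": joint speeds; "effort": joint torques, N m; "tool_pos": TCP position; "tool_rot": TCP orientation; "contact_force": force on the tool from outside, world axes, zero at the start; "ft_torque": the same for the moment, N m; "opening": finger opening in m; "grip_force": force on a finger pad.
Only numpy, scipy, OpenCV 4.12 (cv2) and the standard library are available. Lean on these libraries where they do the work, as an engineer would, in place of code of your own. Each camera call takes 0.05 s, during which the arm holds its last target. There are 200 camera calls.

TASK

Sweep the three loose seed capsules across the bench with the fingers until all of them lie wholly inside the three-sided counting frame. Only push them along the bench, never lift or carry them, and leave the vial and everything else on the bench where it stands.

Things in the scene. Friction and masses are not known exactly. Their poses are not given: they have to be found in the camera images.
- pod_a_mid (a point): a loose dry brown seed capsule: a squat round woody fruit 28 mm across at its widest (6 mm above the bench), flat underside 24 mm across, solid body 15 mm high with five thin pointed tips reaching 22 mm; 10 to 20 g; it stands on its flat underside and slides when pushed. This point is on its axis, 7 mm above its underside.
- pod_b_mid (a point): a loose dry brown seed capsule: a squat round woody fruit 28 mm across at its widest (6 mm above the bench), flat underside 24 mm across, solid body 15 mm high with five thin pointed tips reaching 22 mm; 10 to 20 g; it stands on its flat underside and slides when pushed. This point is on its axis, 7 mm above its underside.
- pod_c_mid (a point): a loose dry brown seed capsule: a squat round woody fruit 28 mm across at its widest (6 mm above the bench), flat underside 24 mm across, solid body 15 mm high with five thin pointed tips reaching 22 mm; 10 to 20 g; it stands on its flat underside and slides when pushed. This point is on its axis, 7 mm above its underside.
- frame: the counting frame: three aluminium fences fixed to the bench, front open, white paper ground flush with the bench (no sill). Inside 260 mm wide, 95 mm deep; fences 25 mm high, 8 mm thick. Origin on the bench in the middle of the open front; x points into the frame, y along the front, z up: inside is x 0 to 95, y -130 to 130 mm. Capsules start 50 to 115 mm in front of it.
- vial: bystander among the capsules: small capped glass vial standing upright, 24 mm across, 45 mm high. It may stand in any of the four places of the row in front of the frame, the capsules in the other three. Origin at the centre of its underside.
- weight: bystander: small steel balance weight with a knob, 22 mm across, 34 mm high, standing nearer the robot than the capsules. Origin at the centre of its underside.
- puck: bystander: grey round reference disc with a white face, 28 mm across, 12 mm high, lying nearer the robot than the capsules. Origin at the centre of its underside.
- jar: bystander: amber glass jar with a metal lid, 56 mm across, 70 mm high, standing just outside the frame's +y side. Origin at the centre of its underside.
- dish: bystander: clear open petri dish, 84 mm across, 16 mm high, lying just outside the frame's -y side. Origin at the centre of its underside.
- lens: bystander: hand lens lying flat, 54 mm round with a 75 mm black handle, 8 mm high, at the left of the work. Origin under the centre of the glass.
- caliper: bystander: steel caliper lying flat, 150 mm long, 9 mm high, at the right of the work. Origin under its middle.
- pod_a: the same capsule as point pod_a_mid; origin at the centre of its underside.
- pod_b: the same capsule as point pod_b_mid; origin at the centre of its underside.
- pod_c: the same capsule as point pod_c_mid; origin at the centre of its underside.

How it is judged:
At the end, for the whole second after the job is handed in: All three capsules are at rest on the bench inside the frame, each with its middle at least 12 mm past the frame's open front and between the fences (x of pod_a_mid in the frame of frame between 0.012 and 0.09 m and y of pod_a_mid in the frame of frame between -0.125 and 0.125 m and height (world z) of each of pod_a_mid, pod_b_mid, pod_c_mid below 0.02 m and linear speed of each of pod_a, pod_b, pod_c below 0.02 m/s and x of pod_b_mid in the frame of frame between 0.012 and 0.09 m and y of pod_b_mid in the frame of frame between -0.125 and 0.125 m and x of pod_c_mid in the frame of frame between 0.012 and 0.09 m and y of pod_c_mid in the frame of frame between -0.125 and 0.125 m); the robot touches nothing.
It fails at once if a capsule is lifted: its middle rises above 25 mm over the bench (height (world z) of any of pod_a_mid, pod_b_mid, pod_c_mid above 0.025 m).
It fails at once if a bystander (vial, weight, disc, jar, dish, lens, caliper) is shifted by more than 15 mm or tipped (distance of any of vial, weight, puck, jar, dish, lens, caliper from where it was at the start of the episode above 0.015 m or angle between any of vial, weight, puck, jar, dish, lens, caliper's own z axis and vertical above 0.4 rad).
It also fails if it takes over 54 s, if anything falls off the work surface, if the arm or the gripper's body presses on something with over 40 N, if the wrist force passes 120 N, or if a joint passes its speed limit or range.

## Working session

There is one attempt and no reset: what is moved stays moved. The work goes in short steps, Python scripts to look and compute and a shell command to move; the robot and the scene stay as the last step left them, time stands still between calls to the robot, and variables do not carry over. Pictures are saved under pics/ and viewed, at most 13 in all, crops included, and the job is handed in when it is done.

```bash
mkdir -p pics
cat > h.py <<'E'
import numpy as np,cv2
from rig import *
def ray(f,uv):
    K=np.array(f["K"]);d=np.array([f["k1"],0,0,0,0.])
    x,y=cv2.undistortPoints(np.array([[uv]],float),K,d)[0,0]
    T=np.array(f["world_from_camera"]);return T[:3,3],T[:3,:3]@np.array([x,-y,-1])
def at(f,uv,z):
    o,d=ray(f,uv);return o+d*(z-o[2])/d[2]
def save(f,n): cv2.imwrite("pics/"+n,f["image"][:,:,::-1])
E
python3 - <<'E'
from h import *
s=sense();print(s["time_s"],s["tool_pos"],s["tool_rot"])
for c in["scene","side"]:
    f=grab_frame(c);save(f,c+"0.png");print(c,np.round(np.array(f["world_from_camera"])[:3,3],2))
    for t,z in[("pod_a_mid",.007),("frame",0),("vial",0),("weight",0),("puck",0),("jar",0),("dish",0),("lens",0),("caliper",0)]:
        for r in place_of(c,t)[:4]: print(t,round(r["score"],2),np.round(r["uv"]),np.round(at(f,r["uv"],z),3))
print(sense()["time_s"])
E
```

```text
0.0 [0.14483716 0.58231104 0.40352138] [-0.38192659 -3.11792765  0.00313217]
scene [1.07 0.44 0.99]
pod_a_mid 0.71 [343. 236.] [0.568 0.085 0.007]
pod_a_mid 0.66 [295. 193.] [ 0.547 -0.097  0.007]
frame 0.79 [309. 240.] [0.628 0.027 0.   ]
vial 0.59 [342. 240.] [0.575 0.087 0.   ]
puck 0.39 [380. 224.] [0.473 0.131 0.   ]
jar 0.68 [345. 311.] [0.714 0.212 0.   ]
dish 0.63 [239. 192.] [ 0.641 -0.215  0.   ]
lens 0.17 [293. 198.] [ 0.559 -0.094  0.   ]
caliper 0.71 [255. 106.] [ 0.375 -0.428  0.   ]
side [ 0.09 -0.75  0.91]
pod_a_mid 0.4 [329. 234.] [ 0.532 -0.105  0.007]
vial 0.58 [304. 194.] [0.565 0.093 0.   ]
weight 0.47 [294. 236.] [ 0.44 -0.05  0.  ]
puck 0.55 [273. 197.] [0.467 0.137 0.   ]
jar 0.53 [324. 163.] [0.711 0.196 0.   ]
lens 0.72 [220. 166.] [0.383 0.39  0.   ]
caliper 0.98 [342. 347.] [ 0.362 -0.415  0.   ]
1.0
```

```bash
python3 -c "
import cv2
for c,x,y in(('scene',200,130),('side',210,130)):
    i=cv2.imread(f'pics/{c}0.png')[y:y+200,x:x+200];cv2.imwrite(f'pics/{c}c.png',cv2.resize(i,None,fx=3,fy=3,interpolation=2))"
```

```text
(no output)
```

View pics/scenec.png

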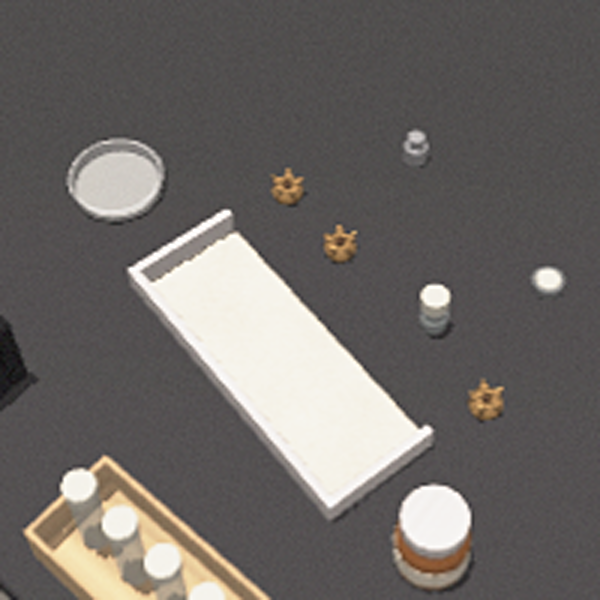

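View pics/sidec.png

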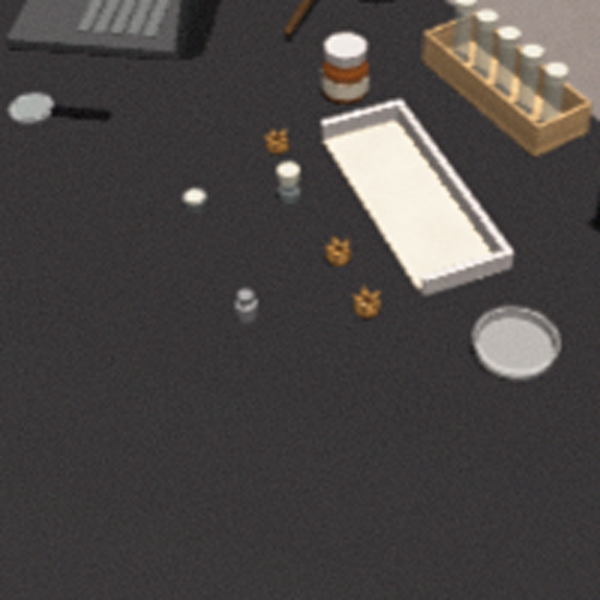

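The scene crop shows three capsules at (296,193), (314,212) and (362,264), with the vial at (345,238). The open front of the frame runs from about (279,208) to (340,273). The side view shows the same arrangement. Next I triangulate.

Run:
```python
from h import *
F={c:grab_frame(c) for c in("scene","side")}
A=lambda c,u,v,z:print(c,(u,v),np.round(at(F[c],(u,v),z),3))
S=lambda x,y:(200+x/3,130+y/3)
D=lambda x,y:(210+x/3,130+y/3)
for x,y,z in[(288,188,.01),(341,246,.01),(487,402,.01),(237,235,0),(420,428,0),(232,212,.025),(431,430,.025),(434,295,.045),(434,326,0),(416,160,0),(547,280,.012),(434,520,.07)]:A("scene",*S(x,y),z)
print()
for x,y,z in[(367,303,.01),(338,253,.01),(277,142,.01),(422,285,0),(325,139,0),(424,285,.025),(323,123,.025),(288,171,.045),(289,195,0),(246,315,0),(195,196,.012),(345,45,.07)]:A("side",*D(x,y),z)
```

```text
scene (296.0, 192.66666666666666) [ 0.546 -0.095  0.01 ]
scene (313.6666666666667, 212.0) [ 0.562 -0.017  0.01 ]
scene (362.33333333333337, 264.0) [0.599 0.171 0.01 ]
scene (279.0, 208.33333333333331) [ 0.608 -0.098  0.   ]
scene (340.0, 272.66666666666663) [0.647 0.142 0.   ]
scene (277.3333333333333, 200.66666666666669) [ 0.605 -0.105  0.025]
scene (343.66666666666663, 273.33333333333337) [0.654 0.157 0.025]
scene (344.66666666666663, 228.33333333333331) [0.567 0.088 0.045]
scene (344.66666666666663, 238.66666666666669) [0.566 0.091 0.   ]
scene (338.66666666666663, 183.33333333333334) [ 0.44  -0.034  0.   ]
scene (382.33333333333337, 223.33333333333331) [0.474 0.138 0.012]
scene (344.66666666666663, 303.33333333333337) [0.727 0.217 0.07 ]

side (332.3333333333333, 231.0) [ 0.545 -0.102  0.01 ]
side (322.6666666666667, 214.33333333333331) [ 0.559 -0.028  0.01 ]
side (302.3333333333333, 177.33333333333334) [0.597 0.161 0.01 ]
side (350.66666666666663, 225.0) [ 0.612 -0.106  0.   ]
side (318.3333333333333, 176.33333333333334) [0.653 0.144 0.   ]
side (351.33333333333337, 225.0) [ 0.599 -0.124  0.025]
side (317.6666666666667, 171.0) [0.651 0.145 0.025]
side (306.0, 187.0) [0.563 0.078 0.045]
side (306.3333333333333, 195.0) [0.567 0.086 0.   ]
side (292.0, 235.0) [ 0.438 -0.041  0.   ]
side (275.0, 195.33333333333331) [0.473 0.131 0.012]
side (325.0, 145.0) [0.722 0.207 0.07 ]
```

```bash
python3 -m jog '[{"grip":0.2,"dx":-0.0277,"dy":-0.0289},{"grip":0.2,"dx":-0.0277,"dy":-0.0289},{"grip":0.2,"dx":-0.0277,"dy":-0.0289},{"grip":0.2,"dx":-0.0277,"dy":-0.0289},{"grip":0.2,"dx":-0.0277,"dy":-0.0289},{"grip":0.2,"dx":-0.0277,"dy":-0.0289},{"grip":0.2,"dx":-0.0277,"dy":-0.0289},{"grip":0.2,"dx":-0.0277,"dy":-0.0289},{"grip":0.2,"dx":-0.0277,"dy":-0.0289},{"grip":0.2,"dx":-0.0277,"dy":-0.0289}]'; python3 -m jog '[{"grip":0.2,"dx":-0.0277,"dy":-0.0289},{"grip":0.2,"dx":-0.0277,"dy":-0.0289},{"grip":0.2,"dx":-0.0277,"dy":-0.0289},{"grip":0.2,"dx":-0.0277,"dy":-0.0289},{"grip":0.2,"dx":-0.0277,"dy":-0.0289},{"grip":0.2,"dx":-0.0277,"dy":-0.0289},{"grip":0.2,"dx":-0.0277,"dy":-0.0289},{"grip":0.2,"dx":-0.0277,"dy":-0.0289},{"grip":0.2},{"grip":0.2}]'
python3 - <<'E'
from h import *
f=grab_frame("wrist");save(f,"w1.png")
for t,z in[("pod_a_mid",.007),("frame",0),("vial",0)]:
    for r in place_of("wrist",t)[:4]: print(t,round(r["score"],2),np.round(r["uv"]),np.round(at(f,r["uv"],z),3))
E
```

```text
frame 0.73 [222. 355.] [0.381 0.39  0.   ]invalid input
invalid input
```

View pics/w1.png

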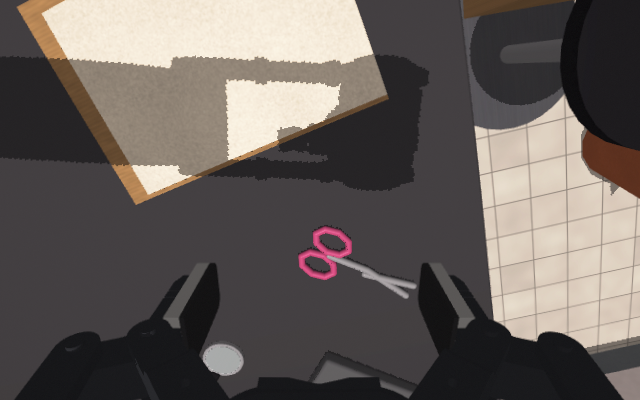

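The move was refused, so this is still the start view: scissors at (340,255), no capsules. I'll try again with every key given.

```bash
python3 -m jog '[{"grip":0.2,"dx":-0.0277,"dy":-0.0289,"dz":0,"rx":0,"ry":0,"rz":0},{"grip":0.2,"dx":-0.0277,"dy":-0.0289,"dz":0,"rx":0,"ry":0,"rz":0},{"grip":0.2,"dx":-0.0277,"dy":-0.0289,"dz":0,"rx":0,"ry":0,"rz":0},{"grip":0.2,"dx":-0.0277,"dy":-0.0289,"dz":0,"rx":0,"ry":0,"rz":0},{"grip":0.2,"dx":-0.0277,"dy":-0.0289,"dz":0,"rx":0,"ry":0,"rz":0},{"grip":0.2,"dx":-0.0277,"dy":-0.0289,"dz":0,"rx":0,"ry":0,"rz":0},{"grip":0.2,"dx":-0.0277,"dy":-0.0289,"dz":0,"rx":0,"ry":0,"rz":0},{"grip":0.2,"dx":-0.0277,"dy":-0.0289,"dz":0,"rx":0,"ry":0,"rz":0},{"grip":0.2,"dx":-0.0277,"dy":-0.0289,"dz":0,"rx":0,"ry":0,"rz":0}]'
```

```text
time_s: 2.2
tool_pos: [0.3243, 0.2682, 0.4049]
tool_rot: [0.381, 3.118, 0.001]
contact_force: [0.4, -0.2, 0.5]
opening: 0.0172
grip_force: 0.0
```

```bash
python3 -m jog '[{"grip":0.2,"dx":-0.0277,"dy":-0.0289,"dz":0,"rx":0,"ry":0,"rz":0},{"grip":0.2,"dx":-0.0277,"dy":-0.0289,"dz":0,"rx":0,"ry":0,"rz":0},{"grip":0.2,"dx":-0.0277,"dy":-0.0289,"dz":0,"rx":0,"ry":0,"rz":0},{"grip":0.2,"dx":-0.0277,"dy":-0.0289,"dz":0,"rx":0,"ry":0,"rz":0},{"grip":0.2,"dx":-0.0277,"dy":-0.0289,"dz":0,"rx":0,"ry":0,"rz":0},{"grip":0.2,"dx":-0.0277,"dy":-0.0289,"dz":0,"rx":0,"ry":0,"rz":0},{"grip":0.2,"dx":-0.0277,"dy":-0.0289,"dz":0,"rx":0,"ry":0,"rz":0},{"grip":0.2,"dx":-0.0277,"dy":-0.0289,"dz":0,"rx":0,"ry":0,"rz":0},{"grip":0.2,"dx":-0.0277,"dy":-0.0289,"dz":0,"rx":0,"ry":0,"rz":0},{"grip":0.2,"dx":0,"dy":0,"dz":0,"rx":0,"ry":0,"rz":0}]'
python3 - <<'E'
from h import *
f=grab_frame("wrist");save(f,"w2.png")
for t,z in[("pod_a_mid",.007),("frame",0),("vial",0)]:
    for r in place_of("wrist",t)[:4]: print(t,round(r["score"],2),np.round(r["uv"]),np.round(at(f,r["uv"],z),3))
E
```

```text
time_s: 3.2
tool_pos: [0.5044, -0.0465, 0.4036]
tool_rot: [-0.389, -3.116, 0.002]
contact_force: [-0.7, 0.1, 0.1]
opening: 0.0168
grip_force: 0.0
pod_a_mid 0.58 [284. 205.] [ 0.549 -0.099  0.007]
pod_a_mid 0.53 [524. 193.] [0.6   0.163 0.007]
frame 0.93 [400. 242.] [0.63 0.02 0.  ]
vial 0.96 [450. 185.] [0.574 0.085 0.   ]
vial 0.63 [286. 200.] [ 0.546 -0.096  0.   ]
vial 0.55 [402. 242.] [0.63  0.022 0.   ]
```

View pics/w2.png

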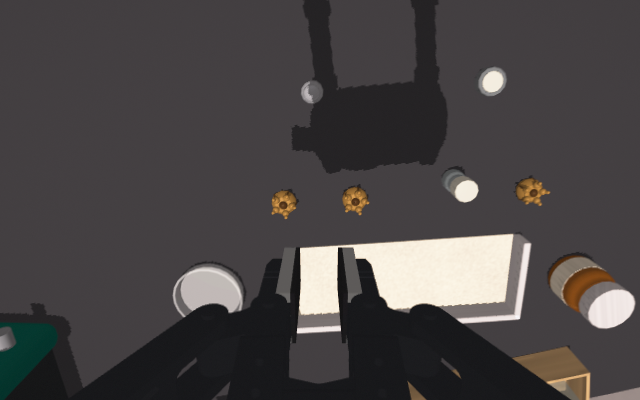

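The wrist view shows the capsules at (284,204), (355,200) and (531,192), and the vial base near (452,180). The inner corner of the frame's front at +y is near (514,235), and the front edge passes (300,248). I'll compute refined frame coordinates and the tool shifts for the first push.

```bash
cat >> h.py <<'E'
from scipy.spatial.transform import Rotation as R
O=np.array([.631,.021]);yaw=-.165
X=np.array([np.cos(yaw),np.sin(yaw)]);Y=np.array([-X[1],X[0]])
def fr(p): d=np.array(p[:2])-O;return np.round([d@X,d@Y],3)
def wo(a): return O+a[0]*X+a[1]*Y
def go(target,pushdeg,z):
    "turn so -tool x points along frame angle pushdeg, then shift to world xy,z"
    s=sense();M=R.from_rotvec(s["tool_rot"]).as_matrix()
    a=np.arctan2(*(-M[1::-1,0]));
    w=(yaw+np.radians(pushdeg)-a+np.pi)%(2*np.pi)-np.pi
    M2=R.from_rotvec([0,0,w]).as_matrix()@M
    p=s["tool_pos"];d=M2.T@(np.array([*target,z])-p)
    print("pos",np.round(p,4),"frame",fr(p),"rz",round(-w,3),"then d",np.round(d,4))
E
python3 - <<'E'
from h import *
f=grab_frame("wrist")
for u,v,z in[(284,204,.01),(355,200,.01),(531,192,.01),(514,235,0),(300,248,0),(452,182,0)]:
    p=at(f,(u,v),z);print(np.round(p,3),fr(p))
q=at(f,(514,235),0)-at(f,(300,248),0);print(np.arctan2(-q[0],q[1]))
b=at(f,(355,200),.01)[:2];a=yaw+np.radians(30)
go(b-.05*np.array([np.cos(a),np.sin(a)]),30,.176)
E
```

```text
[ 0.547 -0.092  0.01 ] [-0.065 -0.126]
[ 0.561 -0.016  0.01 ] [-0.063 -0.048]
[0.599 0.175 0.01 ] [-0.057  0.146]
[0.653 0.158 0.   ] [-0.001  0.139]
[ 0.608 -0.091  0.   ] [-0.004 -0.114]
[0.57  0.094 0.   ] [-0.072  0.062]
-0.17831586233465962
pos [ 0.5028 -0.042   0.405 ] frame [-0.116 -0.083] rz -0.601 then d [-0.0136  0.0042  0.229 ]
```

```bash
python3 -m jog '[{"grip":0.2,"dx":0,"dy":0,"dz":0,"rx":0,"ry":0,"rz":-0.12},{"grip":0.2,"dx":0,"dy":0,"dz":0,"rx":0,"ry":0,"rz":-0.12},{"grip":0.2,"dx":0,"dy":0,"dz":0,"rx":0,"ry":0,"rz":-0.12},{"grip":0.2,"dx":0,"dy":0,"dz":0,"rx":0,"ry":0,"rz":-0.12},{"grip":0.2,"dx":0,"dy":0,"dz":0,"rx":0,"ry":0,"rz":-0.12},{"grip":0.2,"dx":-0.012,"dy":0,"dz":0.04,"rx":0,"ry":0,"rz":0},{"grip":0.2,"dx":0,"dy":0,"dz":0.04,"rx":0,"ry":0,"rz":0},{"grip":0.2,"dx":0,"dy":0,"dz":0.04,"rx":0,"ry":0,"rz":0},{"grip":0.2,"dx":0,"dy":0,"dz":0.04,"rx":0,"ry":0,"rz":0},{"grip":0.2,"dx":0,"dy":0,"dz":0,"rx":0,"ry":0,"rz":0}]'
python3 - <<'E'
from h import *
f=grab_frame("wrist");save(f,"w3.png")
a=yaw+np.radians(30);go(np.array([.561,-.02])-.05*np.array([np.cos(a),np.sin(a)]),30,.176)
E
```

```text
time_s: 4.45
tool_pos: [0.5121, -0.0373, 0.2385]
tool_rot: [0.558, -3.081, -0.006]
contact_force: [-0.2, -1.0, 0.4]
opening: 0.0172
grip_force: 0.0
pos [ 0.5132 -0.0376  0.2424] frame [-0.107 -0.077] rz -0.001 then d [-0.0012 -0.0005  0.0664]
```

View pics/w3.png

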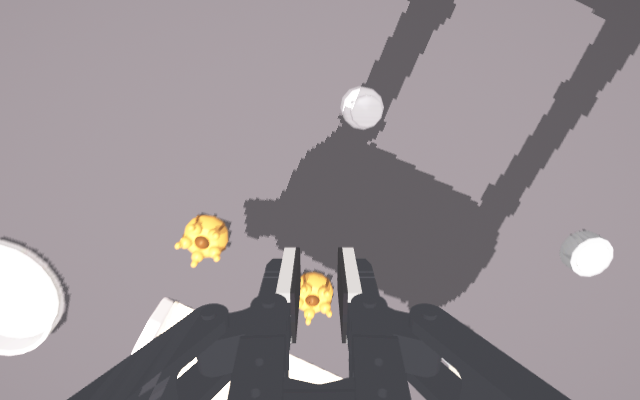

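The capsule at (315,290) is centred in the finger gap at about 319, so I lower and push.

```bash
python3 -m jog '[{"grip":0.2,"dx":0,"dy":0,"dz":0.03,"rx":0,"ry":0,"rz":0},{"grip":0.2,"dx":0,"dy":0,"dz":0.025,"rx":0,"ry":0,"rz":0},{"grip":0.2,"dx":0,"dy":0,"dz":0.014,"rx":0,"ry":0,"rz":0},{"grip":0.2,"dx":0,"dy":0,"dz":0,"rx":0,"ry":0,"rz":0}]'; python3 -m jog '[{"grip":0.2,"dx":-0.012,"dy":0,"dz":0,"rx":0,"ry":0,"rz":0},{"grip":0.2,"dx":-0.01,"dy":0,"dz":0,"rx":0,"ry":0,"rz":0},{"grip":0.2,"dx":-0.008,"dy":0,"dz":0,"rx":0,"ry":0,"rz":0},{"grip":0.2,"dx":-0.008,"dy":0,"dz":0,"rx":0,"ry":0,"rz":0},{"grip":0.2,"dx":-0.01,"dy":0,"dz":0,"rx":0,"ry":0,"rz":0},{"grip":0.2,"dx":-0.01,"dy":0,"dz":0,"rx":0,"ry":0,"rz":0}]'
python3 - <<'E'
from h import *
f=grab_frame("wrist");save(f,"w4.png");print(fr(sense()["tool_pos"]))
for c in("scene","side"):
    f=grab_frame(c)
    for r in place_of(c,"pod_a_mid"):p=at(f,r["uv"],.007);print(c,round(r["score"],2),np.round(p,3),fr(p))
E
```

```text
time_s: 4.9
tool_pos: [0.5144, -0.0384, 0.1759]
tool_rot: [0.557, -3.091, -0.0]
contact_force: [0.4, 0.0, -0.2]
opening: 0.0173
grip_force: 0.0
time_s: 5.5
tool_pos: [0.5696, -0.0182, 0.1757]
tool_rot: [0.557, -3.092, -0.0]
contact_force: [0.8, 0.9, 0.5]
opening: 0.0171
grip_force: 0.1
[-0.053 -0.048]
side 0.5 [ 0.538 -0.1    0.007] [-0.072 -0.134]
```

View pics/w4.png

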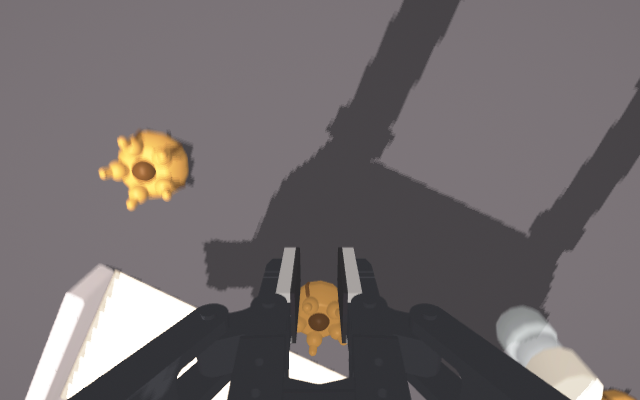

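The capsule sits centred in the cradle at (319,305), so I keep pushing.

```bash
python3 -m jog '[{"grip":0.2,"dx":-0.01,"dy":0,"dz":0,"rx":0,"ry":0,"rz":0},{"grip":0.2,"dx":-0.01,"dy":0,"dz":0,"rx":0,"ry":0,"rz":0},{"grip":0.2,"dx":-0.01,"dy":0,"dz":0,"rx":0,"ry":0,"rz":0},{"grip":0.2,"dx":-0.01,"dy":0,"dz":0,"rx":0,"ry":0,"rz":0},{"grip":0.2,"dx":-0.01,"dy":0,"dz":0,"rx":0,"ry":0,"rz":0},{"grip":0.2,"dx":-0.01,"dy":0,"dz":0,"rx":0,"ry":0,"rz":0},{"grip":0.2,"dx":-0.01,"dy":0,"dz":0,"rx":0,"ry":0,"rz":0},{"grip":0.2,"dx":-0.008,"dy":0,"dz":0,"rx":0,"ry":0,"rz":0},{"grip":0.2,"dx":-0.005,"dy":0,"dz":0,"rx":0,"ry":0,"rz":0},{"grip":0.2,"dx":-0.002,"dy":0,"dz":0,"rx":0,"ry":0,"rz":0}]'; python3 -m jog '[{"grip":0.2,"dx":0.01,"dy":0,"dz":0,"rx":0,"ry":0,"rz":0},{"grip":0.2,"dx":0.03,"dy":0,"dz":0,"rx":0,"ry":0,"rz":0},{"grip":0.2,"dx":0.04,"dy":0,"dz":-0.03,"rx":0,"ry":0,"rz":0},{"grip":0.2,"dx":0.04,"dy":0,"dz":-0.035,"rx":0,"ry":0,"rz":-0.087},{"grip":0.2,"dx":0,"dy":0,"dz":0,"rx":0,"ry":0,"rz":0}]'
python3 - <<'E'
from h import *
a=np.radians(35)
b=np.array([.547,-.097]);c=yaw+a
go(b-.05*np.array([np.cos(c),np.sin(c)]),35,.245)
f=grab_frame("wrist");save(f,"w5.png")
for r in place_of("wrist","pod_a_mid"):p=at(f,r["uv"],.007);print(round(r["score"],2),r["uv"],np.round(p,3),fr(p))
E
```

```text
time_s: 6.75
tool_pos: [0.6488, 0.0113, 0.1756]
tool_rot: [0.557, -3.092, 0.0]
contact_force: [-0.5, 0.2, 0.1]
opening: 0.0173
grip_force: 0.1
time_s: 7.25
tool_pos: [0.5358, -0.0314, 0.2445]
tool_rot: [-0.69, 3.058, -0.006]
contact_force: [1.0, 0.3, -0.0]
opening: 0.0172
grip_force: 0.0
pos [ 0.5358 -0.0314  0.2445] frame [-0.085 -0.067] rz -0.002 then d [ 0.0682 -0.064  -0.0005]
0.72 [216.8, 181.5] [ 0.546 -0.097  0.007] [-0.065 -0.13 ]
0.34 [446.3, 309.8] [0.566 0.082 0.007] [-0.074  0.049]
```

View pics/w5.png

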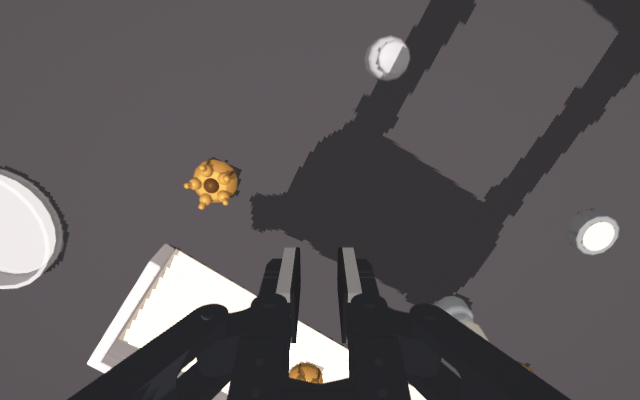

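Capsule B is inside the frame at (305,377). The next one is at (215,182), and the frame's inner corner is at (178,252). I move behind it.

```bash
python3 - <<'E'
from h import *
f=grab_frame("wrist");print(fr(at(f,(178,252),0)),fr(at(f,(305,377),.012)))
E
python3 -m jog '[{"grip":0.2,"dx":0.034,"dy":-0.032,"dz":0,"rx":0,"ry":0,"rz":0},{"grip":0.2,"dx":0.034,"dy":-0.032,"dz":0,"rx":0,"ry":0,"rz":0},{"grip":0.2,"dx":0,"dy":0,"dz":0.03,"rx":0,"ry":0,"rz":0},{"grip":0.2,"dx":0,"dy":0,"dz":0,"rx":0,"ry":0,"rz":0}]'
python3 - <<'E'
from h import *
f=grab_frame("wrist");save(f,"w6.png")
E
```

```text
[-0.005 -0.126] [ 0.026 -0.002]
time_s: 7.8
tool_pos: [0.5026, -0.1173, 0.203]
tool_rot: [0.685, -3.057, -0.008]
contact_force: [-0.8, -0.3, -1.1]
opening: 0.017
grip_force: 0.0
```

View pics/w6.png

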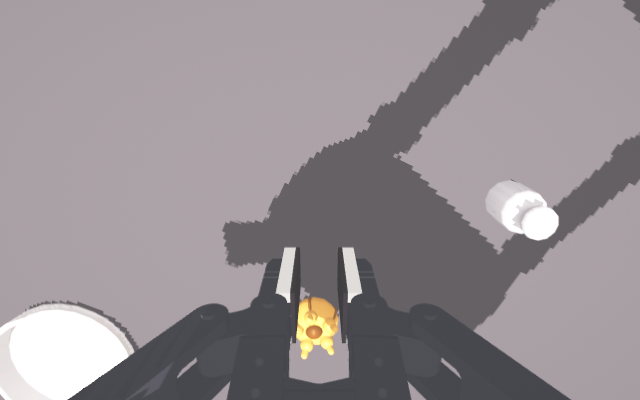

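Aligned: the capsule at 316 against the gap centre at 319. I lower and push.

```bash
python3 -m jog '[{"grip":0.2,"dx":0,"dy":0,"dz":0.02,"rx":0,"ry":0,"rz":0},{"grip":0.2,"dx":0,"dy":0,"dz":0.015,"rx":0,"ry":0,"rz":0},{"grip":0.2,"dx":0,"dy":0,"dz":0,"rx":0,"ry":0,"rz":0}]'; python3 -m jog '[{"grip":0.2,"dx":-0.012,"dy":0,"dz":0,"rx":0,"ry":0,"rz":0},{"grip":0.2,"dx":-0.01,"dy":0,"dz":0,"rx":0,"ry":0,"rz":0},{"grip":0.2,"dx":-0.008,"dy":0,"dz":0,"rx":0,"ry":0,"rz":0},{"grip":0.2,"dx":-0.008,"dy":0,"dz":0,"rx":0,"ry":0,"rz":0},{"grip":0.2,"dx":-0.01,"dy":0,"dz":0,"rx":0,"ry":0,"rz":0},{"grip":0.2,"dx":-0.01,"dy":0,"dz":0,"rx":0,"ry":0,"rz":0},{"grip":0.2,"dx":-0.01,"dy":0,"dz":0,"rx":0,"ry":0,"rz":0},{"grip":0.2,"dx":-0.01,"dy":0,"dz":0,"rx":0,"ry":0,"rz":0}]'
python3 - <<'E'
from h import *
f=grab_frame("wrist");print(fr(sense()["tool_pos"]))
for r in place_of("wrist","pod_a_mid"):p=at(f,r["uv"],.007);print(round(r["score"],2),r["uv"],np.round(p,3),fr(p))
E
```

```text
time_s: 8.15
tool_pos: [0.5051, -0.116, 0.1741]
tool_rot: [-0.693, 3.063, -0.0]
contact_force: [-0.1, -0.4, 0.6]
opening: 0.0169
grip_force: 0.0
time_s: 8.95
tool_pos: [0.5754, -0.0831, 0.1737]
tool_rot: [0.69, -3.065, 0.0]
contact_force: [-3.0, -1.1, 4.0]
opening: 0.0173
grip_force: 2.4
[-0.037 -0.111]
0.97 [321.3, 316.4] [ 0.595 -0.072  0.007] [-0.02  -0.097]
```

```bash
python3 -m jog '[{"grip":0.2,"dx":-0.008,"dy":0,"dz":-0.002,"rx":0,"ry":0,"rz":0},{"grip":0.2,"dx":-0.01,"dy":0,"dz":0,"rx":0,"ry":0,"rz":0},{"grip":0.2,"dx":-0.01,"dy":0,"dz":0,"rx":0,"ry":0,"rz":0},{"grip":0.2,"dx":-0.01,"dy":0,"dz":0,"rx":0,"ry":0,"rz":0},{"grip":0.2,"dx":-0.01,"dy":0,"dz":0,"rx":0,"ry":0,"rz":0},{"grip":0.2,"dx":-0.01,"dy":0,"dz":0,"rx":0,"ry":0,"rz":0},{"grip":0.2,"dx":-0.006,"dy":0,"dz":0,"rx":0,"ry":0,"rz":0},{"grip":0.2,"dx":-0.004,"dy":0,"dz":0,"rx":0,"ry":0,"rz":0},{"grip":0.2,"dx":-0.002,"dy":0,"dz":0,"rx":0,"ry":0,"rz":0}]'
python3 - <<'E'
from h import *
f=grab_frame("wrist");print(fr(sense()["tool_pos"]))
for r in place_of("wrist","pod_a_mid"):p=at(f,r["uv"],.007);print(round(r["score"],2),r["uv"],np.round(p,3),fr(p))
E
```

```text
time_s: 9.95
tool_pos: [0.6382, -0.0532, 0.1755]
tool_rot: [0.691, -3.065, -0.0]
contact_force: [-0.2, -1.2, 0.4]
opening: 0.0173
grip_force: 0.0
[ 0.019 -0.072]
0.94 [321.8, 310.8] [ 0.656 -0.042  0.007] [ 0.036 -0.058]
```

```bash
python3 -m jog '[{"grip":0.2,"dx":0.01,"dy":0,"dz":0,"rx":0,"ry":0,"rz":0},{"grip":0.2,"dx":0.03,"dy":0,"dz":0,"rx":0,"ry":0,"rz":0},{"grip":0.2,"dx":0.03,"dy":0,"dz":-0.035,"rx":0,"ry":0,"rz":0},{"grip":0.2,"dx":0.02,"dy":0,"dz":-0.045,"rx":0,"ry":0,"rz":0},{"grip":0.2,"dx":0,"dy":0,"dz":-0.045,"rx":0,"ry":0,"rz":0}]'; python3 -m jog '[{"grip":0.2,"dx":0,"dy":0,"dz":0,"rx":0,"ry":0,"rz":0.122},{"grip":0.2,"dx":0,"dy":0,"dz":0,"rx":0,"ry":0,"rz":0.122},{"grip":0.2,"dx":0,"dy":0,"dz":0,"rx":0,"ry":0,"rz":0.122},{"grip":0.2,"dx":0,"dy":0,"dz":0,"rx":0,"ry":0,"rz":0.122},{"grip":0.2,"dx":0,"dy":0,"dz":0,"rx":0,"ry":0,"rz":0.122},{"grip":0.2,"dx":0,"dy":0,"dz":0,"rx":0,"ry":0,"rz":0.122},{"grip":0.2,"dx":0,"dy":0,"dz":0,"rx":0,"ry":0,"rz":0.122},{"grip":0.2,"dx":0,"dy":0,"dz":0,"rx":0,"ry":0,"rz":0.122},{"grip":0.2,"dx":0,"dy":0,"dz":0,"rx":0,"ry":0,"rz":0.122},{"grip":0.2,"dx":0,"dy":0,"dz":0,"rx":0,"ry":0,"rz":0.122}]'
python3 - <<'E'
from h import *
f=grab_frame("wrist")
for r in place_of("wrist","pod_a_mid"):p=at(f,r["uv"],.007);print(round(r["score"],2),r["uv"],np.round(p,3),fr(p))
b=np.array([.599,.168]);c=yaw+np.radians(-35)
go(b-.05*np.array([np.cos(c),np.sin(c)]),-35,.245)
E
```

```text
time_s: 10.55
tool_pos: [0.5537, -0.0933, 0.3012]
tool_rot: [0.687, -3.063, -0.001]
contact_force: [1.0, -0.3, -0.0]
opening: 0.0172
grip_force: 0.0
time_s: 11.55
tool_pos: [0.5557, -0.0924, 0.3005]
tool_rot: [-1.198, -2.904, 0.0]
contact_force: [-0.5, -0.2, -0.5]
opening: 0.0171
grip_force: 0.0
0.7 [449.1, 226.1] [ 0.655 -0.042  0.007] [ 0.034 -0.058]
pos [ 0.5558 -0.0923  0.3006] frame [-0.056 -0.124] rz -0.003 then d [0.2015 0.2161 0.0556]
```

```bash
python3 -m jog '[{"grip":0.2,"dx":0.0288,"dy":0.0309,"dz":0,"rx":0,"ry":0,"rz":0},{"grip":0.2,"dx":0.0288,"dy":0.0309,"dz":0,"rx":0,"ry":0,"rz":0},{"grip":0.2,"dx":0.0288,"dy":0.0309,"dz":0,"rx":0,"ry":0,"rz":0},{"grip":0.2,"dx":0.0288,"dy":0.0309,"dz":0,"rx":0,"ry":0,"rz":0},{"grip":0.2,"dx":0.0288,"dy":0.0309,"dz":0,"rx":0,"ry":0,"rz":0},{"grip":0.2,"dx":0.0288,"dy":0.0309,"dz":0,"rx":0,"ry":0,"rz":0},{"grip":0.2,"dx":0.0288,"dy":0.0309,"dz":0,"rx":0,"ry":0,"rz":0},{"grip":0.2,"dx":0,"dy":0,"dz":0.04,"rx":0,"ry":0,"rz":0},{"grip":0.2,"dx":0,"dy":0,"dz":0.035,"rx":0,"ry":0,"rz":0},{"grip":0.2,"dx":0,"dy":0,"dz":0,"rx":0,"ry":0,"rz":0}]'
python3 - <<'E'
from h import *
f=grab_frame("wrist");save(f,"w7.png")
for r in place_of("wrist","pod_a_mid"):p=at(f,r["uv"],.007);print(round(r["score"],2),r["uv"],np.round(p,3),fr(p))
E
```

```text
time_s: 12.65
tool_pos: [0.5623, 0.2032, 0.2192]
tool_rot: [-1.181, -2.902, 0.011]
contact_force: [-2.0, -0.6, -1.2]
opening: 0.0169
grip_force: 0.0
```

View pics/w7.png

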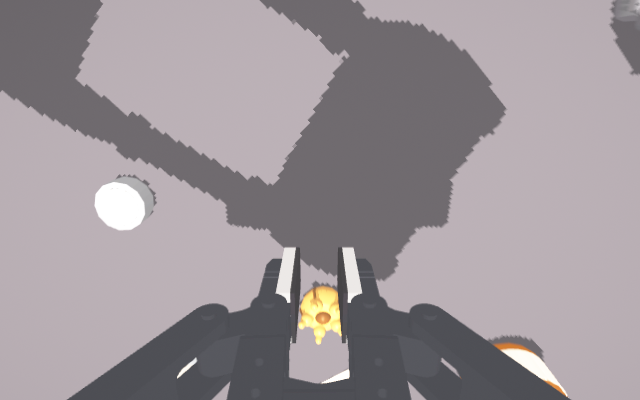

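The last capsule is centred at 322 against the gap centre at 319. Lower and push.

```bash
python3 -m jog '[{"grip":0.2,"dx":0,"dy":0,"dz":0.03,"rx":0,"ry":0,"rz":0},{"grip":0.2,"dx":0,"dy":0,"dz":0.0185,"rx":0,"ry":0,"rz":0},{"grip":0.2,"dx":0,"dy":0,"dz":0,"rx":0,"ry":0,"rz":0}]'; python3 -m jog '[{"grip":0.2,"dx":-0.012,"dy":0,"dz":0,"rx":0,"ry":0,"rz":0},{"grip":0.2,"dx":-0.01,"dy":0,"dz":0,"rx":0,"ry":0,"rz":0},{"grip":0.2,"dx":-0.008,"dy":0,"dz":0,"rx":0,"ry":0,"rz":0},{"grip":0.2,"dx":-0.008,"dy":0,"dz":0,"rx":0,"ry":0,"rz":0},{"grip":0.2,"dx":-0.01,"dy":0,"dz":0,"rx":0,"ry":0,"rz":0},{"grip":0.2,"dx":-0.01,"dy":0,"dz":0,"rx":0,"ry":0,"rz":0},{"grip":0.2,"dx":-0.01,"dy":0,"dz":0,"rx":0,"ry":0,"rz":0}]'
python3 - <<'E'
from h import *
f=grab_frame("wrist");print(fr(sense()["tool_pos"]))
for r in place_of("wrist","pod_a_mid"):p=at(f,r["uv"],.007);print(round(r["score"],2),r["uv"],np.round(p,3),fr(p))
E
```

```text
time_s: 13.05
tool_pos: [0.5643, 0.203, 0.1769]
tool_rot: [-1.189, -2.907, 0.001]
contact_force: [-1.2, 1.1, 0.3]
opening: 0.0172
grip_force: 0.0
time_s: 13.75
tool_pos: [0.6136, 0.1556, 0.1779]
tool_rot: [1.189, 2.907, 0.002]
contact_force: [-1.9, 2.2, 5.2]
opening: 0.0172
grip_force: 2.7
[-0.038  0.129]
```

Run:
```python
from h import *
f=grab_frame("wrist");g=grab_frame("scene")
a=cv2.resize(f["image"][230:400,220:520],(600,340));b=cv2.resize(g["image"][200:310,270:400],(390,330),interpolation=2)
im=np.zeros((600,600,3),np.uint8);im[:260]=a[:260];im[265:595,:390]=b;save({"image":im},"w8.png");s=sense();print(s["contact_force"],s["tool_pos"])
```

```text
[0.37979602 0.44922962 1.11619999] [0.61304885 0.15540614 0.17641131]
```

View pics/w8.png

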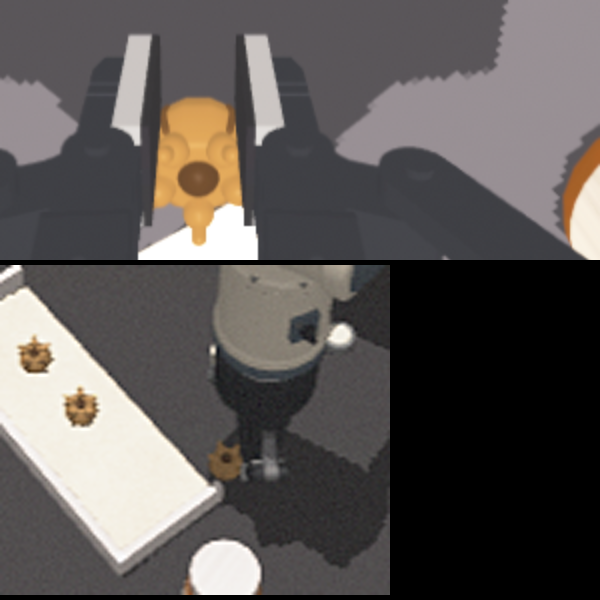

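The capsule sits well in the cradle at (200,150) in the upper crop, and the other two lie inside the frame. The path would just graze the +y fence end, so I steer further toward -y before entering.

```bash
python3 -m jog '[{"grip":0.2,"dx":-0.0075,"dy":-0.0035,"dz":0,"rx":0,"ry":0,"rz":0},{"grip":0.2,"dx":-0.0075,"dy":-0.0035,"dz":0,"rx":0,"ry":0,"rz":0},{"grip":0.2,"dx":-0.0075,"dy":-0.0035,"dz":0,"rx":0,"ry":0,"rz":0},{"grip":0.2,"dx":-0.01,"dy":0,"dz":0,"rx":0,"ry":0,"rz":0},{"grip":0.2,"dx":-0.01,"dy":0,"dz":0,"rx":0,"ry":0,"rz":0},{"grip":0.2,"dx":-0.01,"dy":0,"dz":0,"rx":0,"ry":0,"rz":0},{"grip":0.2,"dx":-0.01,"dy":0,"dz":0,"rx":0,"ry":0,"rz":0},{"grip":0.2,"dx":-0.007,"dy":0,"dz":0,"rx":0,"ry":0,"rz":0},{"grip":0.2,"dx":-0.005,"dy":0,"dz":0,"rx":0,"ry":0,"rz":0},{"grip":0.2,"dx":-0.002,"dy":0,"dz":0,"rx":0,"ry":0,"rz":0}]'
python3 - <<'E'
from h import *
f=grab_frame("wrist");print(fr(sense()["tool_pos"]))
for r in place_of("wrist","pod_a_mid"):p=at(f,r["uv"],.007);print(round(r["score"],2),r["uv"],np.round(p,3),fr(p))
E
```

```text
time_s: 14.95
tool_pos: [0.6605, 0.0944, 0.177]
tool_rot: [-1.19, -2.907, 0.0]
contact_force: [-0.3, -0.6, -0.4]
opening: 0.0169
grip_force: 0.1
[0.017 0.077]
```

```bash
python3 -m jog '[{"grip":0.2,"dx":0.01,"dy":0,"dz":0,"rx":0,"ry":0,"rz":0},{"grip":0.2,"dx":0.02,"dy":0,"dz":0,"rx":0,"ry":0,"rz":0},{"grip":0.2,"dx":0,"dy":0,"dz":-0.045,"rx":0,"ry":0,"rz":0},{"grip":0.2,"dx":0,"dy":0,"dz":-0.045,"rx":0,"ry":0,"rz":0},{"grip":0.2,"dx":0,"dy":0,"dz":-0.045,"rx":0,"ry":0,"rz":0},{"grip":0.2,"dx":0.035,"dy":0,"dz":-0.03,"rx":0,"ry":0,"rz":0},{"grip":0.2,"dx":0.04,"dy":0,"dz":-0.02,"rx":0,"ry":0,"rz":0},{"grip":0.2,"dx":0.04,"dy":0,"dz":0,"rx":0,"ry":0,"rz":0},{"grip":0.2,"dx":0.04,"dy":0,"dz":0,"rx":0,"ry":0,"rz":0},{"grip":0.2,"dx":0,"dy":0,"dz":0,"rx":0,"ry":0,"rz":0}]'
python3 - <<'E'
from h import *
for c in("scene","wrist"):
    f=grab_frame(c)
    for r in place_of(c,"pod_a_mid")[:4]:p=at(f,r["uv"],.007);print(c,round(r["score"],2),np.round(r["uv"]),np.round(p,3),fr(p))
    if c=="scene":save({"image":cv2.resize(f["image"][130:330,200:400],(600,600),interpolation=2)},"s9.png")
E
```

```text
time_s: 16.05
tool_pos: [0.5246, 0.228, 0.3631]
tool_rot: [-1.181, -2.91, -0.003]
contact_force: [-0.5, 0.6, -0.0]
opening: 0.0171
grip_force: 0.0
scene 0.61 [279. 229.] [ 0.657 -0.05   0.007] [ 0.038 -0.066]
scene 0.49 [384. 226.] [0.474 0.143 0.007] [-0.175  0.095]
scene 0.47 [299. 248.] [0.664 0.025 0.007] [0.032 0.01 ]
wrist 0.53 [236. 393.] [ 0.663 -0.049  0.007] [ 0.043 -0.064]
```

View pics/s9.png

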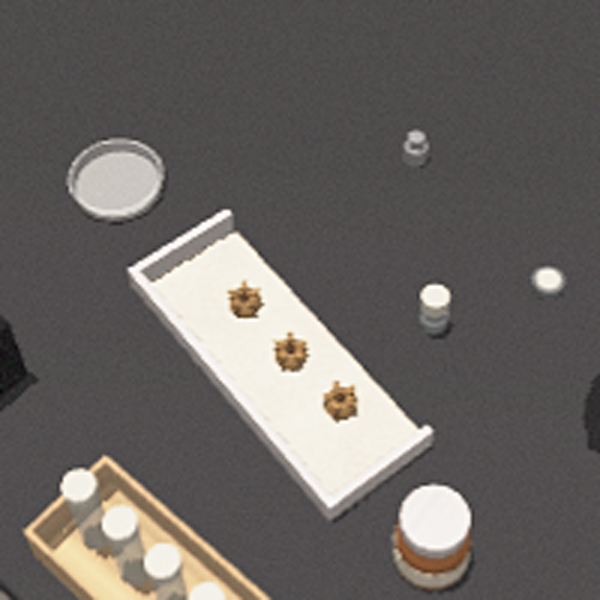

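The capsules are at (245,300), (291,352) and (341,401), all wholly on the white ground inside the frame. The vial and the other bystanders in view have not moved. I hand the job in.

```bash
python3 -c "
from rig import *
print(finish_job())"
```

```text
the job is handed in; nothing more can be done
None
```

I pushed all three capsules along the bench into the counting frame; the last picture shows them wholly inside with the vial and other nearby bystanders unmoved, and I handed the job in at about 16 s of the 54 s allowed (no verdict was returned).

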